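# Spring open the movement hatch of a carousel music box base

### The job

Open the movement hatch of the round carousel base that sits on the brass turntable: slide its thumb latch sideways until the hatch is released and springs fully up, then let go and leave it standing open. Leave the hatch of the square-cornered box shut, and do not knock over the crown finial.

Things in the scene. Friction and masses are not known exactly. Their poses are not given: they have to be found in the camera images.
- latch_thumb (a point): Centre of the round base's steel thumb fin: 10 mm thick (y), 20 wide (x), 20 high. y: way the latch slides to release; x: to the hatch; z: up. Its 24 mm square slide plate's top is 9 mm below, the tongue over the hatch tab 7 mm; all within 60 mm along ±y and -x is lower. Starts 0-3 mm into 20 mm travel, frees the hatch at 14 (move 11-14; 17 always free). Needs about 1.5 N; no spring, stays put.
- hatch (a joint): Angle (rad) of the brass hatch, 76 mm long (x) x 84 wide, on the round wooden base (176 mm across, upside down on a 200 mm locked brass turntable that cannot turn). Hinged on its far side from the latch; its edge is 16 mm from the fin's face, its tab 6 mm. 0 to 0.03 when latched; once freed its spring lifts it to the stop at 1.75, just past upright, in about 2 s and holds it there.
- other_hatch (a joint): Angle (rad) of the hatch on the square-cornered wooden box (160 x 140 mm, 50 high, no turntable), which has the same hatch and thumb latch as the round base and may stand on either side of it. It is to stay shut (0 to 0.03).
- finial_mid (a point): Middle of the loose gilt brass crown finial, 38 mm across and 57 mm high, standing upright on the table between the round base and the square box; its z axis points up.
Mind the look-alikes: they are no part of the job. What is shaped like the part that bears other_hatch but green is not meant.

How it is judged (in metres and radians):
On the way:
1. the carousel base's thumb latch has been slid sideways (at least 9 mm from its start) (distance of latch_thumb from where it was at the start of the episode above 0.009 m), for 0.05 s.
At the end, for the whole second after the job is handed in: The carousel base's hatch stands open by more than 1.4 rad (80 degrees) and is at rest, the square box's hatch is still shut (below 0.15 rad), and the crown finial still stands upright (within 20 degrees) (value of joint hatch above 1.4 rad and velocity of joint hatch between -0.1 and 0.1 rad/s and value of joint other_hatch below 0.15 rad and angle between finial_mid's own z axis and vertical below 0.35 rad); the robot touches nothing.
It fails at once if the square box's hatch came open (value of joint other_hatch above 0.25 rad).
It fails at once if the crown finial was knocked over (angle between finial_mid's own z axis and vertical above 0.6 rad).
It also fails if it takes over 34 s, if anything falls off the work surface, if the arm or the gripper's body presses on something with over 40 N, if the wrist force passes 120 N, or if a joint passes its speed limit or range.

### The arm

A 6-joint arm with a two-finger parallel gripper is mounted at the origin on the work surface. World frame = base frame: x ahead of the robot, y to its left, z up, the work surface at z = 0. Lengths are in mm, angles in rad, forces in N, time in s.
With the tool pointing down it reaches from about 275 to 1000 mm from the base axis. Payload 8.4 kg.
Tool frame: the origin (TCP) lies at the very end of the fingers, on their centre line; the grasp point (between the pads) lies 19 mm behind it; z points along the fingers, x is the direction in which the jaws open and shut, and the axes are right-handed (so a half turn about z gives the same grasp; the last joint's range is limited). The gripper opens to 85 mm and grips with 20 to 120 N. Pads are 22 mm wide; open, the fingers measure 114 mm over their backs; the gripper's body (76 mm by 85 mm) begins 54 mm behind the grasp point. The pads swing forward as they close: fully open they stand 13 mm farther back than shut.
Start: joints at [1.282, 0.353, 1.633, -0, 1.155, -0.002], TCP at [176.801, 599.474, 231.281] pointing down, gripper open.
Joint ranges: [-2.63, 2.63], [-0.92, 2.1], [0.06, 2.66], [-1.3, 4.44], [0, 2.69], [-3.02, 3.02]. Speed limits (rad/s): [2.22, 2.22, 2.79, 3.14, 3.14, 3.14].

### API

Orientations are given as [roll, pitch, yaw] about the fixed x, y, z axes, in that order (R = Rz(yaw) Ry(pitch) Rx(roll)).
In Python, from rig import r gives the robot as it stands.
- The arm moves only by the tool arm_command, never from a script. Its argument "targets" is a list of rows, each a list of 6 numbers: the shift along the tool's x, y, z in m, then the turn, a rotation vector about the tool's x, y, z in rad. A call has 1 to 20 rows; each row shifts and turns the commanded pose from where the row before left it, along the tool's axes as they then stand; what a row does not reach is not made up. A row lasts 1/12 s, in which the tool goes at most 41.7 mm and 7.16 degrees, less where a joint would pass 70% of its speed; a pose out of reach is approached as far as the arm can. A call is refused whole if a number of a shift passes 0.0417 or a number of a turn 0.125, either way. A call with a gripper value outside its range is refused whole. "fingers" is the finger opening in m, from 0 to 0.0854, set as the call begins (left out, the last holds). The fingers move at their own pace and stop on an object; "squeeze" is the grip in N (left out, the last holds). Time passes only in rows, so rows that do not move let the fingers close. It gives the time, the measured TCP pose, the force and the opening at its end, in the units of the state.
- r.sense(): the state, without advancing time (a new reading comes with each control period).
- r.grab_frame(name): name is "scene" or "top" or "wrist"; returns a dict with "image" (400x640x3 uint8, blue, green, red), "fx", "fy", "cx", "cy" (pixels), "k1" (the pictures are not rectified: a ray, as slopes to the right and down, at radius r is drawn at 1 + k1 r^2 times it, then the intrinsics apply), "xyz" and "orientation" of the camera in the world. Camera axes: x right, y down, z forward; pixel columns grow to the right and rows downward; lengths in mm; the calibration is good to about 2 mm. A picture is of the moment at which its call begins. There is no depth.
- r.sign_off(): hands the job in, once; it reports no verdict.
The state is a dict: "clock": time; "qpos": joint angles; "qvel": joint speeds; "joint_efforts": joint torques, N m; "eef_pos": TCP position; "tcp_rot": TCP orientation; "contact_force": force on the tool from outside, world axes, zero at the start; "wrist_torque": the same for the moment, N m; "opening": opening from 0.0 (shut) to 1.0 (fully open).
Only numpy, scipy, OpenCV 4.12 (cv2) and the standard library are available. Lean on these libraries where they do the work, as an engineer would, in place of code of your own. Each camera call takes 0.05 s, during which the arm holds its last target.

## Working session

There is one attempt and no reset: what is moved stays moved. The work goes in short steps, Python scripts to look and compute and a tool call to move; the robot and the scene stay as the last step left them, time stands still between calls to the robot, and variables do not carry over. Pictures are saved under pics/ and viewed, and the job is handed in when it is done.

Besides the shell and the picture viewer there is one more tool, called after "Request:" by a JSON object that holds its "op" and its "data", one argument or row to a line. arm_command: Moves the arm, as the interface text tells. Its arguments: {"type":"object","properties":{"targets":{"type":"array"},"fingers":{"type":"number"},"squeeze":{"type":"number"}},"required":["targets"]}

```bash
ls; mkdir -p pics; python3 - <<'E'
from rig import r
import cv2
for n in("scene","top","wrist"):
    f=r.grab_frame(n); cv2.imwrite(f"pics/{n}0.png",f["image"])
    print(n,{k:v for k,v in f.items() if k!="image"})
print(r.sense())
E
```

```text
pics
scene {'fx': 428.068242684895, 'fy': 428.068242684895, 'cx': 324.3064723852249, 'cy': 198.92415069721397, 'k1': 0.01877631580107375, 'xyz': array([848.23856512, 621.88825924, 646.92113514]), 'orientation': array([-2.21820815e+00, -8.02464430e-04,  2.58430140e+00])}
top {'fx': 392.64847629588957, 'fy': 392.64847629588957, 'cx': 319.2516212084411, 'cy': 200.99237796294776, 'k1': -0.0839606425936869, 'xyz': array([302.62003493,  15.81607855, 950.98055041]), 'orientation': array([-2.98152608, -0.00310506, -1.58652019])}
wrist {'fx': 319.5268115097611, 'fy': 319.5268115097611, 'cx': 320.1897740521674, 'cy': 203.35525928966868, 'k1': -0.01525009332933913, 'xyz': array([106.34572054, 620.30452428, 373.35022471]), 'orientation': array([2.85047253e+00, 6.20162554e-04, 1.28466321e+00])}
{'clock': 0.15, 'qpos': array([ 1.28157483e+00,  3.53510127e-01,  1.63393107e+00, -5.44512498e-06,
        1.15521719e+00, -2.42511166e-03]), 'qvel': array([-0.00063867, -0.0018587 , -0.00221684,  0.00110786, -0.00055255,
        0.00125383]), 'joint_efforts': array([ 4.43528870e-04, -6.05633283e+01, -3.42339778e+01,  1.02746164e-04,
        6.15243393e-03,  8.60331006e-07]), 'eef_pos': array([176.71680025, 599.1293535 , 230.73478195]), 'tcp_rot': array([3.14159026e+00, 1.06574444e-03, 1.28400214e+00]), 'contact_force': array([ 0.22373892, -0.89782339, -0.11459596]), 'wrist_torque': array([0.00908192, 0.01263381, 0.0003899 ]), 'opening': 1.000865967940037}
```

View pics/scene0.png

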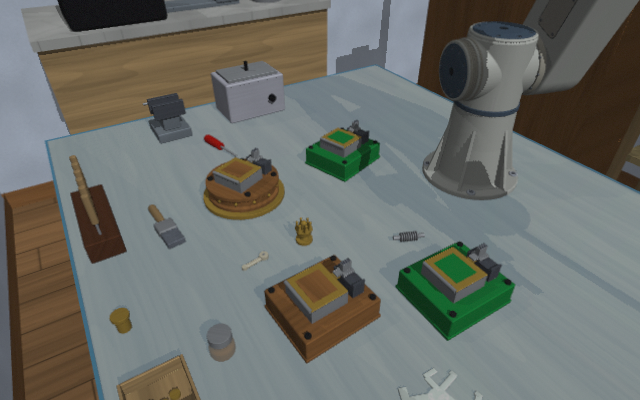

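View pics/top0.png

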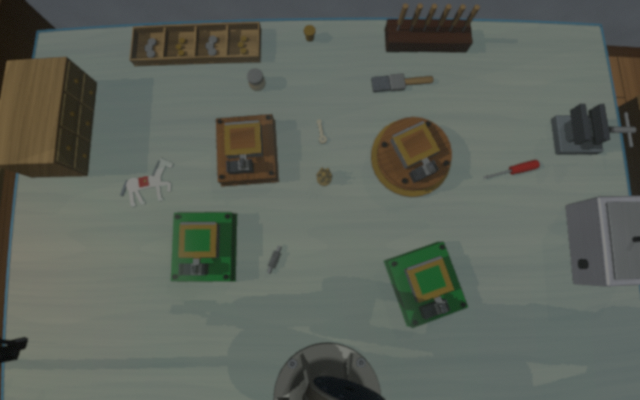

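View pics/wrist0.png

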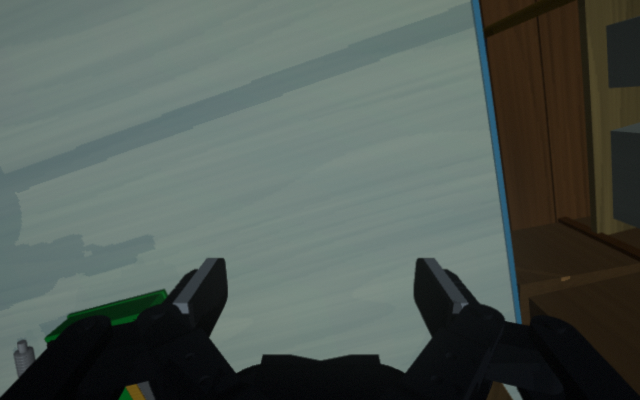

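The candidates are:
- Round wooden base on the brass disc: top (412,156), scene (243,185). This is the target.
- Square-cornered wooden box: top (246,150), scene (322,303). Its hatch must stay shut.
- Green boxes: top (204,246) and (426,283). These are look-alikes.

I'll enlarge the round base to confirm.

```bash
python3 - <<'E'
import cv2,numpy as np
a=cv2.imread("pics/top0.png")[105:205,360:465]; b=cv2.imread("pics/scene0.png")[135:225,195:295]
a=cv2.resize(a,(400,400),interpolation=cv2.INTER_CUBIC);b=cv2.resize(b,(400,400*90//100),interpolation=cv2.INTER_CUBIC)
b=cv2.copyMakeBorder(b,0,40,0,0,0)
cv2.imwrite("pics/crop1.png",cv2.convertScaleAbs(np.hstack([a,b]),alpha=1.5))
E
```

```text
(no output)
```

View pics/crop1.png

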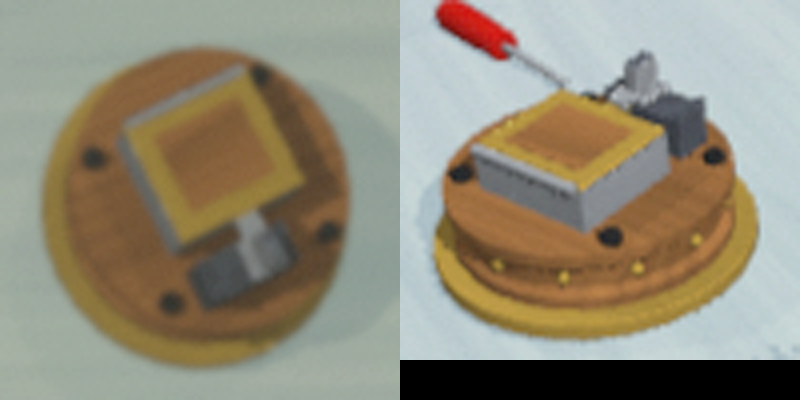

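The crop shows the round base on the brass disc. The steel fin is at scene ≈(255,152) and top ≈(428,171), next to the dark latch block. I'll triangulate it.

```bash
cat > h.py <<'E'
import numpy as np,cv2
from scipy.spatial.transform import Rotation as Ro
def ray(f,u,v):
    K=np.array([[f['fx'],0,f['cx']],[0,f['fy'],f['cy']],[0,0,1]])
    p=cv2.undistortPoints(np.array([[[u,v]]],float),K,np.array([f['k1'],0,0,0,0]))[0,0]
    d=Ro.from_euler('xyz',f['orientation']).as_matrix()@np.array([p[0],p[1],1]); return np.array(f['xyz']),d/np.linalg.norm(d)
def plane(f,u,v,z):
    o,d=ray(f,u,v); return o+d*(z-o[2])/d[2]
def tri(fa,pa,fb,pb):
    o1,d1=ray(fa,*pa);o2,d2=ray(fb,*pb)
    s=np.linalg.lstsq(np.c_[d1,-d2],o2-o1,rcond=None)[0]
    a=o1+s[0]*d1;b=o2+s[1]*d2; return (a+b)/2,np.linalg.norm(a-b)
def proj(f,P):
    R=Ro.from_euler('xyz',f['orientation']).as_matrix(); c=R.T@(np.array(P)-f['xyz'])
    K=np.array([[f['fx'],0,f['cx']],[0,f['fy'],f['cy']],[0,0,1]])
    return cv2.projectPoints(c[None],np.zeros(3),np.zeros(3),K,np.array([f['k1'],0,0,0,0]))[0][0,0]
E
cat > cal.py <<'E'
import numpy as np
S={'fx':428.068,'fy':428.068,'cx':324.306,'cy':198.924,'k1':0.018776,'xyz':np.array([848.23856512, 621.88825924, 646.92113514]),'orientation':np.array([-2.21820815e+00, -8.02464430e-04,  2.58430140e+00])}
T={'fx':392.648,'fy':392.648,'cx':319.2516,'cy':200.992,'k1':-0.08396,'xyz':np.array([302.62003493,  15.81607855, 950.98055041]),'orientation':np.array([-2.98152608, -0.00310506, -1.58652019])}
E
python3 - <<'E'
from h import*;from cal import*
print("fin",tri(S,(255,152.5),T,(427.5,171)))
# hatch corners: scene crop & top crop
def t(x,y):return (360+x/3.81,105+y/4)
def s(x,y):return (195+(x-400)/4,135+y/4)
for n,a,b in(("farR",s(565,92),t(243,70)),("nearR",s(668,130),t(303,180)),("farL",s(478,150),t(127,127)),("nearL",s(580,188),t(178,245))):
    print(n,tri(S,a,T,b))
print("top base ctr",plane(T,*t(197,205),10))
E
```

```text
fin (array([ 508.32503495, -235.20522759,  101.84126342]), np.float64(10.274923968939476))
farR (array([ 588.27907245, -208.99268483,  136.1075647 ]), np.float64(37.54397733771664))
nearR (array([ 529.21876594, -245.5249354 ,   78.08318532]), np.float64(71.82279687344082))
farL (array([ 609.88558442, -173.37474291,  105.64288955]), np.float64(57.31688312644723))
nearL (array([ 549.44191115, -212.60494132,   37.52828436]), np.float64(40.647885694940435))
top base ctr [ 563.79225758 -221.42272636   10.        ]
```

```bash
python3 - <<'E'
from h import*;from cal import*
def t(x,y):return (360+x/3.81,105+y/4)
def s(x,y):return (195+(x-400)/4,135+y/4)
for n,a,b in(("latch -y",s(565,92),t(303,180)),("latch +y",s(668,130),t(178,245)),("hinge +y",s(580,188),t(127,127)),("hinge -y",s(478,150),t(243,70))):
    print(n,tri(S,a,T,b))
for p in((255,149),(256,152),(255,155)): print(tri(S,p,T,(427.5,171)))
E
python3 - <<'E'
import cv2,numpy as np
a=cv2.imread("pics/top0.png")[155:185,405:440]; b=cv2.imread("pics/scene0.png")[143:178,240:275]
cv2.imwrite("pics/crop2.png",np.hstack([cv2.resize(cv2.convertScaleAbs(i,alpha=1.6),(400,400),interpolation=0) for i in(a,b)]))
E
```

```text
latch -y (array([ 554.35599927, -265.92514568,   87.71214788]), np.float64(4.783106281584129))
latch +y (array([ 518.38128924, -188.61131495,   89.05219865]), np.float64(0.3358209043930304))
hinge +y (array([ 587.60040378, -160.91946916,   89.0109162 ]), np.float64(2.3465825489834735))
hinge -y (array([ 622.08761186, -234.46628015,   85.89913437]), np.float64(3.7756257180834303))
(array([ 506.97604284, -232.97333426,  112.01153806]), np.float64(12.706738788672578))
(array([ 507.01570547, -234.04355823,  103.77912078]), np.float64(8.321264645165913))
(array([ 509.30116762, -236.81321457,   94.49478887]), np.float64(8.516635468812332))
```

View pics/crop2.png

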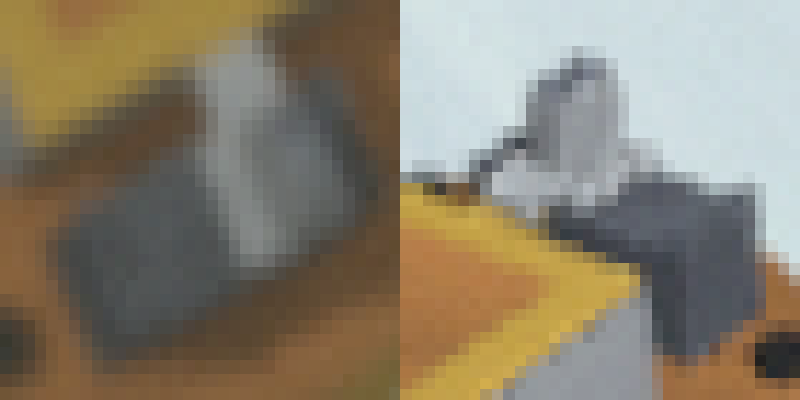

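Both views put the hatch top at z≈88, with the latch frame turned about 25° in yaw. I'll turn the tool so its x lies along the slide direction and move above the latch for a wrist view.

Request:
{"op": "arm_command", "data": {
  "targets": [
    [0, 0, 0, 0, 0, -0.12],
    [0, 0, 0, 0, 0, -0.12],
    [0, 0, 0, 0, 0, -0.12],
    [0, 0, 0, 0, 0, -0.12],
    [0, 0, 0, 0, 0, -0.12],
    [0, 0, 0, 0, 0, -0.12],
    [-0.04, -0.002, 0, 0, 0, 0],
    [-0.04, -0.002, 0, 0, 0, 0],
    [-0.04, -0.002, 0, 0, 0, 0],
    [-0.04, -0.002, 0, 0, 0, 0],
    [-0.04, -0.002, 0, 0, 0, 0],
    [-0.04, -0.002, 0, 0, 0, 0],
    [-0.04, -0.002, 0, 0, 0, 0],
    [-0.04, -0.002, 0, 0, 0, 0],
    [-0.04, -0.002, 0, 0, 0, 0],
    [-0.04, -0.002, 0, 0, 0, 0],
    [-0.04, -0.002, 0, 0, 0, 0],
    [-0.04, -0.002, 0, 0, 0, 0],
    [-0.04, -0.002, 0, 0, 0, 0],
    [-0.04, -0.002, 0, 0, 0, 0]
  ],
  "fingers": 0.035
}}

```text
clock: 1.82
eef_pos: [386.6, 77.5, 231.5]
tcp_rot: [3.141, 0.0, 2.004]
contact_force: [1.1, 0.9, -0.0]
opening: 0.412
```

Request:
{"op": "arm_command", "data": {
  "targets": [
    [-0.04, -0.002, 0.003, 0, 0, 0],
    [-0.04, -0.002, 0.003, 0, 0, 0],
    [-0.04, -0.002, 0.003, 0, 0, 0],
    [-0.04, -0.002, 0.003, 0, 0, 0],
    [-0.04, -0.002, 0.003, 0, 0, 0],
    [-0.04, -0.002, 0.003, 0, 0, 0],
    [-0.04, -0.002, 0.004, 0, 0, 0],
    [-0.04, -0.002, 0.004, 0, 0, 0],
    [-0.02, -0.002, 0.004, 0, 0, 0],
    [0, 0, 0, 0, 0, 0],
    [0, 0, 0, 0, 0, 0],
    [0, 0, 0, 0, 0, 0]
  ]
}}

```text
clock: 2.82
eef_pos: [512.2, -236.0, 201.0]
tcp_rot: [-3.141, -0.001, 2.004]
contact_force: [-0.1, -0.0, 0.7]
opening: 0.41
```

```bash
python3 - <<'E'
from rig import r
import cv2,pickle
f=r.grab_frame("wrist"); cv2.imwrite("pics/wrist1.png",f["image"]); pickle.dump(f,open("w1.pkl","wb"))
s=r.sense(); print(s["eef_pos"],s["tcp_rot"],f["xyz"],f["orientation"],s["contact_force"],s["qpos"])
E
```

```text
[ 512.33627989 -235.72137368  201.22568255] [-3.14122885e+00 -7.53004859e-04  2.00445826e+00] [ 445.7482337  -266.42046045  343.69502434] [ 2.85070878e+00 -1.69461005e-03  2.00437037e+00] [ 0.5730241  -0.27659906  1.18441296] [-4.34000938e-01  2.90715024e-01  1.79499258e+00  2.40467085e-04
  1.05669471e+00 -2.43857767e+00]
```

View pics/wrist1.png

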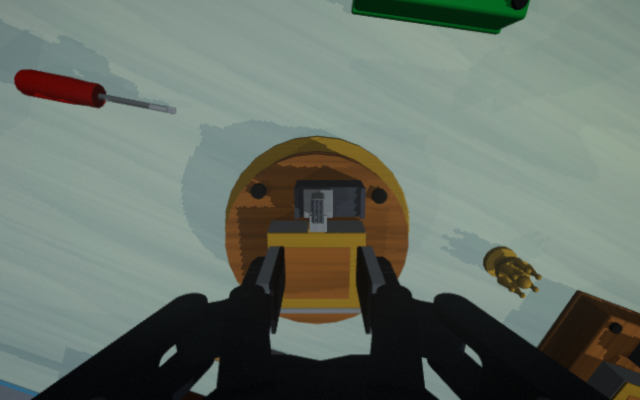

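The wrist view is well aligned with the latch. The fin is at ≈(317,207), the hatch edge at row ≈234, and the guide block extends to the right, which is tool +x and the slide direction.

```bash
python3 - <<'E'
import cv2
a=cv2.imread("pics/wrist1.png")[170:250,260:380]
cv2.imwrite("pics/crop3.png",cv2.convertScaleAbs(cv2.resize(a,None,fx=6,fy=6,interpolation=0),alpha=1.7))
E
```

```text
(no output)
```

View pics/crop3.png

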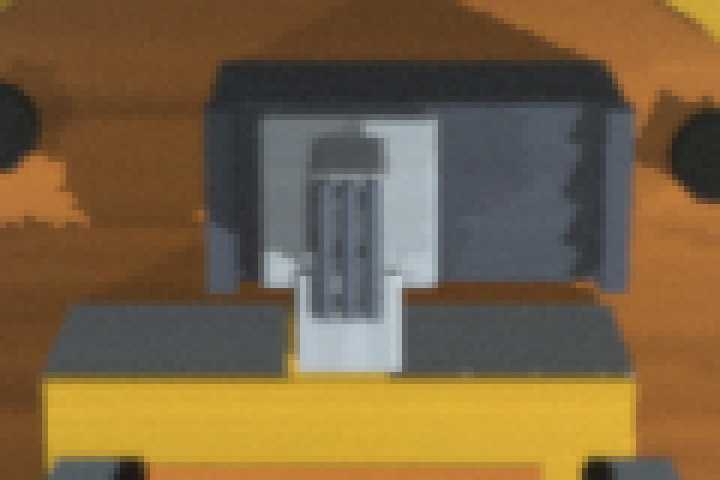

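```bash
python3 - <<'E'
from h import*;from cal import*;import pickle
W=pickle.load(open("w1.pkl","rb"))
w=lambda x,y:(260+x/6-.5,170+y/6-.5)
print("fin top",tri(S,(255.3,148.7),W,w(346,248)))
print("with top",tri(T,(428.5,168.5),W,w(346,248)))
s=lambda x,y:(195+(x-400)/4,135+y/4)
print("hatch edge -y",tri(S,s(565,92),W,w(44,378)),"+y",tri(S,s(668,130),W,w(636,378)))
for z in (80,84,88,92): 
    a,b=plane(W,*w(44,378),z),plane(W,*w(636,378),z); print(z,a,b,np.linalg.norm(a-b))
for z in (85,90,95,100): 
    a,b=plane(W,*w(258,200),z),plane(W,*w(440,200),z); print("plate",z,np.linalg.norm(a-b))
    a,b=plane(W,*w(346,115),z),plane(W,*w(346,288),z); print("plate v",z,np.linalg.norm(a-b))
y=2.0044; X=np.array([-np.sin(y-np.pi/2),np.cos(y-np.pi/2)]);Y=np.array([np.sin(y),-np.cos(y)])
P=np.array([512.34,-235.72])
for z in (100,105,110,115):
    for q in((310,248),(383,248),(346,175),(346,320)):
        p=plane(W,*w(*q),z)[:2]-P; print(z,q,p@X,p@Y)
E
```

```text
fin top (array([ 512.57406591, -236.33003887,  115.37921355]), np.float64(2.844029142918911))
with top (array([ 513.33221218, -235.04019713,  103.32166767]), np.float64(8.02185428724501))
hatch edge -y (array([ 555.22905089, -263.36288683,   89.17088155]), np.float64(4.6935736624107385)) +y (array([ 520.28588065, -187.61268493,   90.30278375]), np.float64(3.1206586609319467))
80 [ 561.49285141 -264.43046229   80.        ] [ 524.81547535 -185.07200367   80.        ] 87.42422358589829
84 [ 559.73711684 -264.46064865   84.        ] [ 523.61610131 -186.30598155   84.        ] 86.09808216470265
88 [ 557.98138227 -264.49083501   88.        ] [ 522.41672727 -187.53995943   88.        ] 84.77194074350706
92 [ 556.22564769 -264.52102137   92.        ] [ 521.21735323 -188.77393731   92.        ] 83.44579932231142
plate 85 25.623155743080613
plate v 85 25.428418710566593
plate 90 25.12791707723811
plate v 90 24.936943878856752
plate 95 24.63267841139561
plate v 95 24.44546904714692
plate 100 24.137439745553113
plate v 100 23.953994215437078
100 (310, 248) -6.70459320000932 5.882949618859566
100 (383, 248) 3.049749176234421 5.888544431551952
100 (346, 175) -1.8665378465355253 -4.251907905298388
100 (346, 320) -1.9225388404386616 16.115819209173516
105 (310, 248) -6.564595699420206 4.257747003306499
105 (383, 248) 2.989612463936561 4.26322702472022
105 (346, 175) -1.8258048952848678 -5.669169108188043
105 (346, 320) -1.8806568917053241 14.280664223482294
110 (310, 248) -6.424598198831092 2.632544387753432
110 (383, 248) 2.929475751638774 2.637909617888397
110 (346, 175) -1.785071944034212 -7.086430311077761
110 (346, 320) -1.8387749429719646 12.445509237790956
115 (310, 248) -6.284600698242002 1.0073417722003524
115 (383, 248) 2.8693390393409612 1.0125922110565615
115 (346, 175) -1.7443389927835542 -8.503691513967416
115 (346, 320) -1.7968929942386043 10.61035425209962
```

The fin centre comes out at about x −1.8, y +2.4 mm in the tool frame, with its top at z≈111 ± 4, so the centre is at z≈101. The hatch width measures 84 mm at z≈90, which fits the given size. I'll straddle the fin with open fingers and come down.

Request:
{"op": "arm_command", "data": {
  "targets": [
    [-0.001, 0, 0.015, 0, 0, 0],
    [-0.001, 0, 0.015, 0, 0, 0],
    [0, 0, 0.015, 0, 0, 0],
    [0, 0, 0.015, 0, 0, 0],
    [0, 0, 0.01, 0, 0, 0],
    [0, 0, 0.008, 0, 0, 0],
    [0, 0, 0.006, 0, 0, 0],
    [0, 0, 0.005, 0, 0, 0],
    [0, 0, 0.005, 0, 0, 0],
    [0, 0, 0.005, 0, 0, 0],
    [0, 0, 0, 0, 0, 0],
    [0, 0, 0, 0, 0, 0],
    [0, 0, 0, 0, 0, 0]
  ]
}}

```text
clock: 3.95
eef_pos: [513.9, -238.7, 102.6]
tcp_rot: [3.141, 0.0, 2.004]
contact_force: [0.7, 0.4, -0.4]
opening: 0.409
```

```bash
python3 - <<'E'
from rig import r
import cv2,numpy as np
f=r.grab_frame("wrist")["image"];g=r.grab_frame("scene")["image"]
a=cv2.resize(f[150:350,220:420],(400,400));b=cv2.resize(g[105:205,205:305],(400,400))
cv2.imwrite("pics/p4.png",cv2.convertScaleAbs(np.hstack([a,b]),alpha=1.5))
print(r.sense()["eef_pos"],r.sense()["contact_force"])
E
```

```text
[ 513.9000342  -238.66766932  102.62676094] [ 0.27423546 -0.30813148 -0.2194673 ]
```

View pics/p4.png

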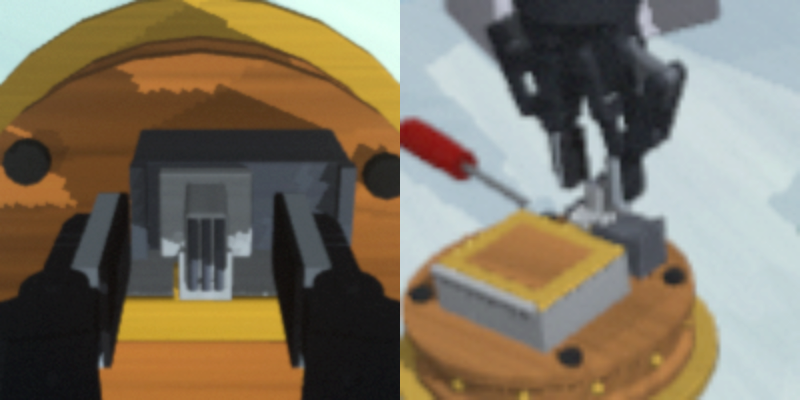

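The fingers straddle the fin centrally. I'll close to just over the fin's thickness.

Request:
{"op": "arm_command", "data": {
  "targets": [
    [0, 0, 0.001, 0, 0, 0],
    [0, 0, 0, 0, 0, 0],
    [0, 0, 0, 0, 0, 0],
    [0, 0, 0, 0, 0, 0],
    [0, 0, 0, 0, 0, 0],
    [0, 0, 0, 0, 0, 0]
  ],
  "fingers": 0.013,
  "squeeze": 20
}}

```text
clock: 4.55
eef_pos: [513.7, -238.5, 101.3]
tcp_rot: [-3.142, 0.0, 2.004]
contact_force: [0.2, 0.4, -0.5]
opening: 0.153
```

```bash
python3 - <<'E'
from rig import r
import cv2,numpy as np
f=r.grab_frame("wrist")["image"];g=r.grab_frame("scene")["image"]
a=cv2.resize(f[150:350,220:420],(400,400));b=cv2.resize(g[105:205,205:305],(400,400))
cv2.imwrite("pics/p5.png",cv2.convertScaleAbs(np.hstack([a,b]),alpha=1.5))
E
```

```text
(no output)
```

View pics/p5.png

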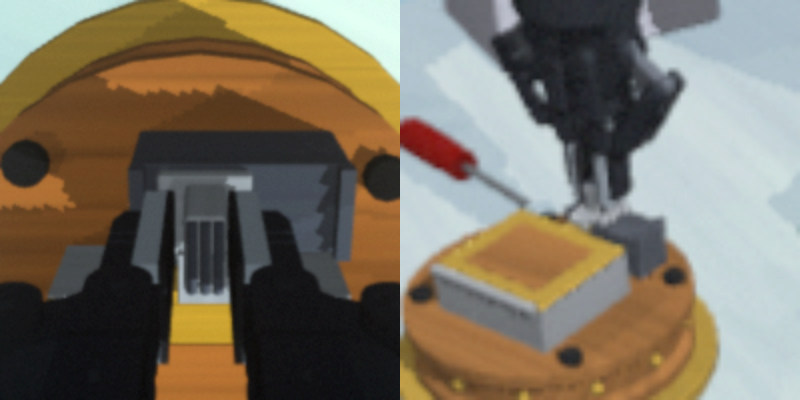

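The fin is between the pads with a few mm of play. Now I'll slide along +x (tool).

Request:
{"op": "arm_command", "data": {
  "targets": [
    [0.003, 0, 0, 0, 0, 0],
    [0.003, 0, 0, 0, 0, 0],
    [0.003, 0, 0, 0, 0, 0],
    [0.003, 0, 0, 0, 0, 0],
    [0.002, 0, 0, 0, 0, 0],
    [0.002, 0, 0, 0, 0, 0],
    [0.002, 0, 0, 0, 0, 0],
    [0, 0, 0, 0, 0, 0],
    [0, 0, 0, 0, 0, 0]
  ]
}}

```text
clock: 5.4
eef_pos: [505.8, -221.9, 101.2]
tcp_rot: [-3.141, -0.001, 2.004]
contact_force: [-0.4, 0.5, -0.3]
opening: 0.151
```

```bash
python3 - <<'E'
from rig import r
import cv2,numpy as np
f=r.grab_frame("wrist")["image"];g=r.grab_frame("scene")["image"]
a=cv2.resize(f[150:350,220:420],(400,400));b=cv2.resize(g[105:205,205:305],(400,400))
cv2.imwrite("pics/p6.png",cv2.convertScaleAbs(np.hstack([a,b]),alpha=1.5))
E
```

```text
(no output)
```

View pics/p6.png

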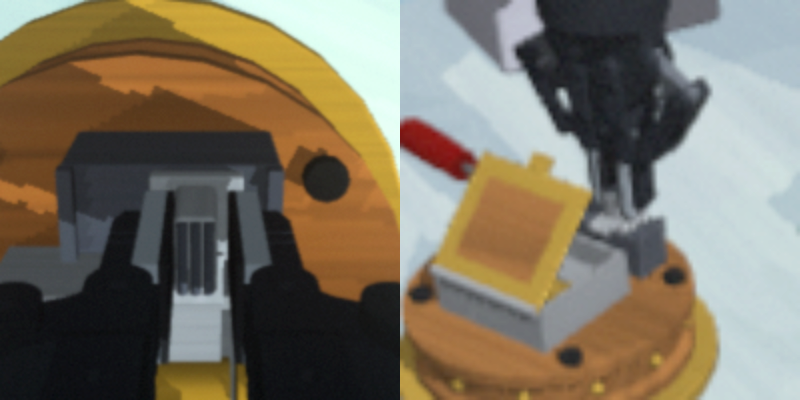

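The hatch is springing open. I'll centre off the fin, back away from the hatch (tool −y) and lift.

Request:
{"op": "arm_command", "data": {
  "targets": [
    [-0.0015, 0, 0, 0, 0, 0],
    [0, -0.005, 0, 0, 0, 0],
    [0, -0.01, -0.003, 0, 0, 0],
    [0, -0.015, -0.005, 0, 0, 0],
    [0, -0.02, -0.01, 0, 0, 0],
    [0, -0.02, -0.025, 0, 0, 0],
    [0, -0.02, -0.035, 0, 0, 0],
    [0, -0.02, -0.035, 0, 0, 0],
    [0, -0.02, -0.035, 0, 0, 0],
    [0, -0.01, -0.03, 0, 0, 0],
    [0, 0, 0, 0, 0, 0],
    [0, 0, 0, 0, 0, 0],
    [0, 0, 0, 0, 0, 0],
    [0, 0, 0, 0, 0, 0],
    [0, 0, 0, 0, 0, 0],
    [0, 0, 0, 0, 0, 0],
    [0, 0, 0, 0, 0, 0],
    [0, 0, 0, 0, 0, 0],
    [0, 0, 0, 0, 0, 0],
    [0, 0, 0, 0, 0, 0]
  ],
  "fingers": 0.02
}}

```text
clock: 7.17
eef_pos: [379.7, -282.2, 279.1]
tcp_rot: [-3.141, -0.0, 2.004]
contact_force: [-0.7, -0.5, -0.1]
opening: 0.233
```

Request:
{"op": "arm_command", "data": {
  "targets": [
    [0, 0, 0, 0, 0, 0],
    [0, 0, 0, 0, 0, 0],
    [0, 0, 0, 0, 0, 0],
    [0, 0, 0, 0, 0, 0],
    [0, 0, 0, 0, 0, 0],
    [0, 0, 0, 0, 0, 0],
    [0, 0, 0, 0, 0, 0],
    [0, 0, 0, 0, 0, 0],
    [0, 0, 0, 0, 0, 0],
    [0, 0, 0, 0, 0, 0],
    [0, 0, 0, 0, 0, 0],
    [0, 0, 0, 0, 0, 0]
  ]
}}

```text
clock: 8.17
eef_pos: [379.7, -282.3, 279.3]
tcp_rot: [3.142, 0.0, 2.004]
contact_force: [-0.7, -0.1, -0.2]
opening: 0.238
```

```bash
python3 - <<'E'
from rig import r
import cv2,numpy as np
g=r.grab_frame("scene")["image"];t=r.grab_frame("top")["image"]
cv2.imwrite("pics/s7.png",g)
a=cv2.resize(g[100:225,190:315],(400,400));b=cv2.resize(t[100:215,340:470],(400,354));b=cv2.copyMakeBorder(b,0,46,0,0,0)
cv2.imwrite("pics/p7.png",cv2.convertScaleAbs(np.hstack([a,b]),alpha=1.3))
s=r.sense();print(s["clock"],s["eef_pos"],s["contact_force"])
E
```

```text
8.2667 [ 379.69913352 -282.29393235  279.28438924] [1.12747135 0.79962285 0.84005194]
```

View pics/s7.png

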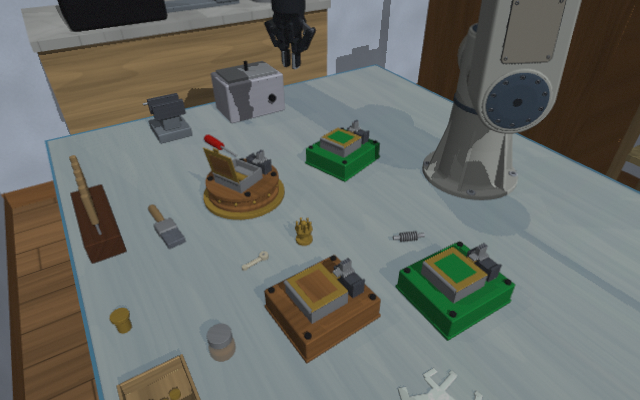

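View pics/p7.png

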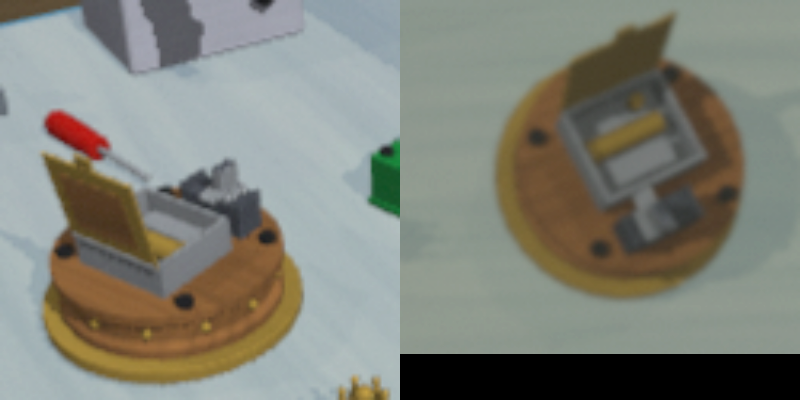

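The round base's hatch stands just past upright at scene (222,163). The square box's hatch at (316,288) is still shut, and the finial at (304,232) is upright. I'll check the hatch is at rest, then hand in.

Request:
{"op": "arm_command", "data": {
  "targets": [
    [0, 0, 0, 0, 0, 0],
    [0, 0, 0, 0, 0, 0],
    [0, 0, 0, 0, 0, 0],
    [0, 0, 0, 0, 0, 0],
    [0, 0, 0, 0, 0, 0],
    [0, 0, 0, 0, 0, 0]
  ]
}}

```text
clock: 8.77
eef_pos: [379.7, -282.3, 279.3]
tcp_rot: [3.142, 0.0, 2.004]
contact_force: [-0.1, -0.1, 0.3]
opening: 0.235
```

```bash
python3 - <<'E'
from rig import r
import cv2
g=r.grab_frame("scene")["image"]; d=cv2.absdiff(g,cv2.imread("pics/s7.png"))
m=d[130:220,195:290].max(); print(m,d.max())
if m<25: r.sign_off(); print("signed")
E
```

```text
11 13
the job is handed in; nothing more can be done
signed
```

The round carousel base's hatch is open, and I handed the job in at about 8.8 s of the 34 s allowed. I straddled the thumb fin with the fingers and slid the latch roughly 15–17 mm. The hatch sprang up, and I backed the gripper clear.

- **Target hatch:** in the last pictures it stands just past upright. Two frames about half a second apart showed no change around the base beyond image noise, so it is at rest.
- **Square box and finial:** the box's hatch is still shut and the crown finial is upright.
- **Robot:** the gripper was about 180 mm above the latch, touching nothing, and the forces read at the end of each move stayed near 1 N.

One measurement disagreed. The top camera paired with the wrist camera put the fin's top at 103 mm, while the scene camera paired with the wrist camera put it at 115 mm. I worked from about 111 mm, based on the known part sizes, and the close-up pictures after the descent agreed with that.

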